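# Nest the block and hold the mirror flap at the pointer angle

### The job

Set the loose aluminium block down gently, without dropping it, into the pocket of the inspection fixture so that it sits fully home, flat and square. Then, with the fingers, raise the fixture's hinged mirror flap by its bar until it stands at the same angle as the brass pointer on the quadrant beside it, and finish still holding it steady there: the flap falls if let go. Do not shift the pointer or disturb the other things on the bench.

Things in the scene. Friction and masses are not known exactly. Their poses are not given: they have to be found in the camera images.
- block: The workpiece: a plain aluminium block 80 x 50 x 30 mm (along its x, y, z) with a round boss 32 mm across and 5 mm high in the middle of its top, a dark bore in the boss and four dark bolt holes; 0.18 to 0.36 kg. Origin at the centre of its underside, z up. A half turn makes no difference. It lies loose on the bench to the robot's left.
- fixture: The inspection fixture, fixed to the bench: aluminium base plate 200 x 300 x 12 mm (x, y, z), origin at the centre of its underside. On its +y half stands a dark steel nest 130 x 90 x 26 mm with a pocket in its top; the mirror flap lies over its -y half; the quadrant with the pointer stands along its +x edge (82 to 103 mm out in x, up to 130 mm above the bench).
- pocket (a point): Centre of the pocket's floor, axes as the fixture's. The pocket is 84 mm (x) by 54 mm (y), 12 mm deep, its rim chamfered by 3 mm; its floor is 26 mm and its rim 38 mm above the bench. The block's 80 mm length goes along x. Seated, the block's origin is at this point and 18 mm of its sides stand out above the rim.
- flap: The mirror flap: polished steel plate in a dark frame, 112 mm wide (x), 95 mm long, 6 mm thick, with a grip bar past its free edge; 0.24 to 0.4 kg. Freely hinged: falls back level if let go. Origin mid-width on the hinge axis, which is its x axis (the fixture's x); -y points from hinge to bar. Starts level, 55 mm above the bench; swings up by 83 degrees, the bar coming over towards the pocket.
- flap_bar (a point): Middle of the flap's grip bar: a straight round bar 10 mm thick, parallel to the hinge and 160 mm from its axis, 96 mm free length between its two side arms. Open gap of 55 mm from bar centre to plate edge; 43 mm from bar centre down to the base plate when level. The bar may turn between the fingers while the flap swings.
- flap_hinge (a point): A fixed point on the flap's hinge axis, in the middle of the flap's width, 55 mm above the bench; axes as the fixture's.
- pointer_tip (a point): Tip of the brass pointer, which turns on the same hinge axis line as the flap, 93 mm to the fixture's +x side of the flap's middle; the tip is 75 mm from the axis. Axes as the pointer's: -y along the pointer from axis to tip, the direction that the flap must take. It is set before the start, stiff, and to be left alone.
- pointer (a joint): Angle of the pointer above level, rad (0 = level, towards the side where the flap lies; 1.57 = straight up). Set between 0.6 and 1.05. The flap has to stand at this same angle above level.
- ball_stand: Bystander: steel cone stand with a ball on top, 52 mm across the foot, 116 mm high; origin under its centre.
- ring_gauge: Bystander: flat steel ring, 72 mm outside, 22 mm high; origin under its centre.
- wrench: Bystander: wrench 150 mm long lying flat to the robot's left.
- plug_gauge: Bystander: dark steel stepped pin standing upright, 32 mm across, 80 mm high; origin under its centre.
- setting_bar: Bystander: dark steel bar 100 x 30 x 20 mm lying flat; origin under its centre.
- stylus_tray: Bystander: grey plastic tray 100 x 140 x 25 mm with dividers; origin under its centre.
There are look-alikes about, which are no part of the job. What is meant by the block is not blue, pink or red, and is the larger of those in its own colour.

How it is judged:
By the outcome, as a careful person would: the job done as asked, in the order asked, and still so for the second after the job is handed in, while the arm keeps its last pose, push and grip.
It also fails if it takes over 64 s, if anything falls off the work surface, if the arm or the gripper's body presses on something with over 40 N, if the wrist force passes 120 N, or if a joint passes its speed limit or range.

### The arm

A 6-joint arm with a two-finger parallel gripper is mounted at the origin on the work surface. World frame = base frame: x ahead of the robot, y to its left, z up, the work surface at z = 0. Lengths are in mm, angles in degrees, forces in N, time in s.
With the tool pointing down it reaches from about 300 to 850 mm from the base axis. Payload 4.2 kg.
Tool frame: the origin (TCP) lies on the front face of the gripper's body, between the roots of the fingers; the fingertips stand 78 mm ahead of it and the grasp point (between the pads) lies 60 mm ahead of it; x points along the fingers, y is the direction in which the jaws open and shut, and the axes are right-handed (so a half turn about x gives the same grasp; the last joint's range is limited). The gripper opens to 91 mm and grips with 3 to 60 N. Pads are 32 mm wide; open, the fingers measure 118 mm over their backs; the gripper's body (76 mm by 178 mm) begins 60 mm behind the grasp point.
Start: joints at [-69.786, 18.312, 89.639, -0, 72.044, -1.146], TCP at [209.431, -535.512, 292.276] pointing down, gripper open.
Joint ranges: [-177.97, 177.97], [-48.28, 115.42], [12.27, 149.76], [-77.06, 257.06], [2.81, 150.46], [-146.56, 146.56]. Speed limits (degrees/s): [147.25, 147.25, 180, 180, 180, 180].

### API

Orientations are given as [roll, pitch, yaw] about the fixed x, y, z axes, in that order (R = Rz(yaw) Ry(pitch) Rx(roll)).
In Python, from workcell import status, viewer, env gives the robot as it stands. The module is installed in compiled form; this text tells all that it offers.
- The arm moves only by the tool move_arm, never from a script. Its argument "moves" is a list of rows, each a list of 3 entries, a list of its own where there are three numbers: the shift along the tool's x, y, z in cm, then the turn about the tool's x in rad, then the gripper's target within -1 to 1 (fully open at 1, half-way at 0, shut at -1). A call has 1 to 20 rows; each row is the pose to reach, as a shift and turn from the pose commanded when the call began, along the tool's axes at that moment; what a row does not reach only later rows make up. A row lasts 1/8 s, in which the tool goes at most 62.5 mm and 10.7 degrees, less where a joint would pass 70% of its speed; a pose out of reach is approached as far as the arm can. A call with a gripper value outside its range is refused whole. The fingers move at their own pace and stop on an object; "force" is the grip in N (left out, the last holds). Time passes only in rows, so rows that repeat a pose let the fingers close. It gives the time, the measured TCP pose, the force and the opening at its end, in the units of the state.
- status.state(): the state, without advancing time (a new reading comes with each control period).
- viewer.grab_frame(name): name is "side" or "top" or "wrist"; returns the picture (400x640x3 uint8, red, green, blue); there is no depth.
- viewer.get_calibration(name): a dict with "camera_matrix" (3x3 intrinsics, pixels), "eye" and "rotation" of the camera in the world. Camera axes: x right, y down, z forward; pixel columns grow to the right and rows downward; lengths in mm; the calibration is good to about 2 mm. A picture is of the moment at which its call begins: read the wrist's pose just before it. get_calibration takes no time and is no camera call; for the wrist camera it gives the pose at the moment of the call.
- env.job_done(): hands the job in, once; it reports no verdict.
The state is a dict: "time_s": time; "qpos": joint angles; "qvel": joint speeds; "effort": joint torques, N m; "ee_pos": TCP position; "ee_rot": TCP orientation; "force": force on the tool from outside, world axes, zero at the start; "torque": the same for the moment, N m; "gripper_width": finger opening in mm.
Only numpy, scipy, OpenCV 4.12 (cv2) and the standard library are available. Lean on these libraries where they do the work, as an engineer would, in place of code of your own. Each camera call takes 0.05 s, during which the arm holds its last target.

## Working session

There is one attempt and no reset: what is moved stays moved. The work goes in short steps, Python scripts to look and compute and a tool call to move; the robot and the scene stay as the last step left them, time stands still between calls to the robot, and variables do not carry over. Pictures are saved under pics/ and viewed, and the job is handed in when it is done.

Besides the shell and the picture viewer there is one more tool, called after "Request:" as name(argument=value, ...) on one line, values as JSON. move_arm: Moves the arm, as the interface text tells. Its arguments: {"type":"object","properties":{"moves":{"type":"array","items":{"type":"array"}},"force":{"type":"number"}},"required":["moves"]}

```bash
mkdir -p pics; cat > h.py <<'E'
import numpy as np, cv2
from workcell import status, viewer, env
from scipy.spatial.transform import Rotation as R
def save(n,img,f=1.0):
    cv2.imwrite(f'pics/{n}.png',cv2.cvtColor(cv2.resize(img,None,fx=f,fy=f,interpolation=cv2.INTER_CUBIC),cv2.COLOR_RGB2BGR))
def cal(n):
    c=viewer.get_calibration(n); return np.array(c['camera_matrix']),np.array(c['eye']),np.array(c['rotation'])
def proj(n,P,c=None):
    K,e,Rm=c or cal(n); p=(np.atleast_2d(P)-e)@Rm; p=p@K.T; return p[:,:2]/p[:,2:]
def ray(n,uv,c=None):
    K,e,Rm=c or cal(n); d=np.linalg.inv(K)@np.array([uv[0],uv[1],1.]); return e,Rm@d
def onz(n,uv,z,c=None):
    e,d=ray(n,uv,c); return e+d*(z-e[2])/d[2]
E
python3 - <<'E'
from h import *
print(status.state())
for n in ['side','top','wrist']:
    print(n,viewer.get_calibration(n))
    save(n+'0',viewer.grab_frame(n),1.25)
E
```

```text
{'time_s': 0.0, 'qpos': array([-6.97847715e+01,  1.83512784e+01,  8.97060300e+01,  3.04589018e-04,
        7.20461618e+01, -1.14651973e+00]), 'qvel': array([-0.06497716,  0.04610962,  0.00560935,  0.0664307 ,  0.00072334,
       -0.03270575]), 'effort': array([ 1.16596955e-03, -4.12451684e+01, -2.31973171e+01,  7.27952574e-02,
        4.57403704e-02, -1.53863912e-04]), 'ee_pos': array([ 209.31307005, -535.14573058,  291.42636369]), 'ee_rot': array([-91.30687595,  89.89652944, 110.05477817]), 'force': array([0.69381208, 0.12399537, 0.01928061]), 'torque': array([ 0.01487579, -0.04306404,  0.0007305 ]), 'gripper_width': 91.20083523543333}
side {'camera_matrix': array([[396.91476083,   0.        , 325.25630266],
       [  0.        , 396.91476083, 194.71746527],
       [  0.        ,   0.        ,   1.        ]]), 'eye': array([ 82.92939784, 666.76990865, 764.54128313]), 'rotation': array([-132.71560606,   -0.70858635, -146.07516299])}
top {'camera_matrix': array([[400.24959453,   0.        , 322.87439265],
       [  0.        , 400.24959453, 197.25216188],
       [  0.        ,   0.        ,   1.        ]]), 'eye': array([ 298.70375226,   42.12425518, 1132.99296876]), 'rotation': array([-1.68363661e+02, -1.28306295e-01, -9.68861784e+01])}
wrist {'camera_matrix': array([[294.35916034,   0.        , 320.58314755],
       [  0.        , 294.35916034, 200.38887085],
       [  0.        ,   0.        ,   1.        ]]), 'eye': array([ 275.55939786, -507.91211124,  384.60142593]), 'rotation': array([ 1.65477816e+02,  1.14974021e-01, -6.86521002e+01])}
```

```bash
sed -i "s/np.array(c\['rotation'\])/R.from_euler('xyz',c['rotation'],degrees=True).as_matrix()/" h.py; grep -n as_matrix h.py
```

```text
7:    c=viewer.get_calibration(n); return np.array(c['camera_matrix']),np.array(c['eye']),R.from_euler('xyz',c['rotation'],degrees=True).as_matrix()
```

View pics/top0.png

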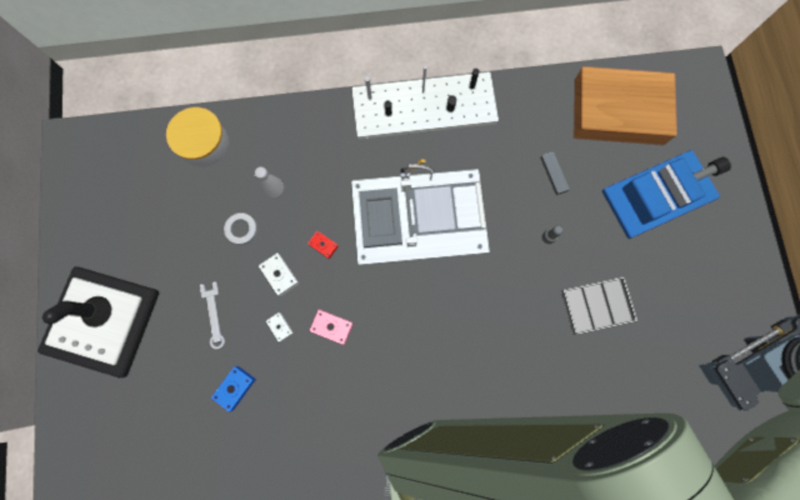

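View pics/side0.png

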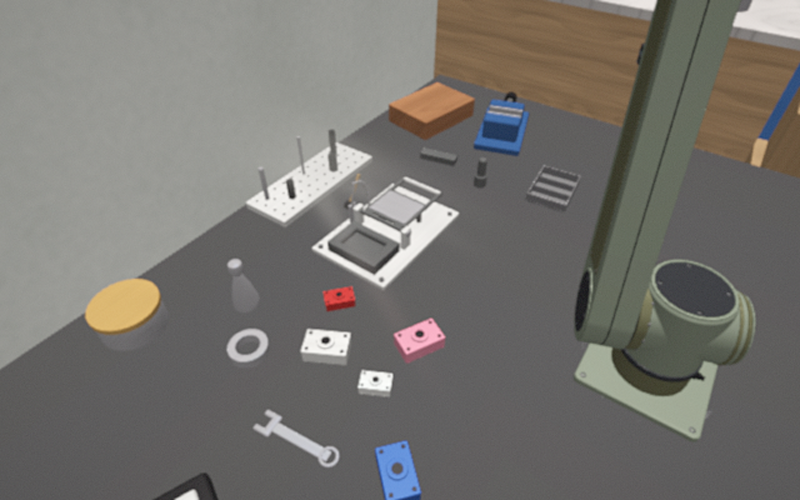

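View pics/wrist0.png

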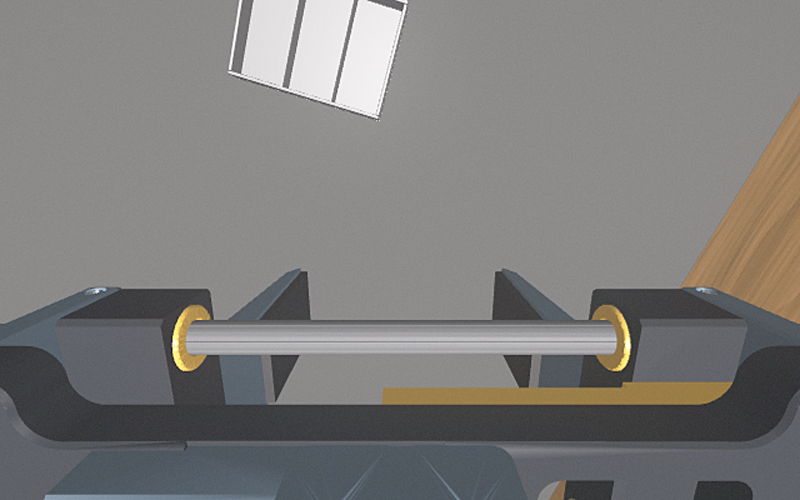

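In the top view there are two whitish blocks, one at (278,273) and one at (279,327), plus red (322,244), pink (330,327) and blue (233,389). The larger white one at (278,273) fits. I'll confirm it with an enlarged crop.

```bash
python3 - <<'E'
from h import *
im=viewer.grab_frame('top')
save('cropblk',im[190:285,180:300],6)
save('cropfix',im[120:220,270:400],6)
# white blobs
hsv=cv2.cvtColor(im,cv2.COLOR_RGB2HSV)
m=((hsv[...,2]>165)&(hsv[...,1]<45)).astype(np.uint8)
n,l,s,c=cv2.connectedComponentsWithStats(m)
for i in range(1,n):
    if s[i,4]>100 and s[i,1]>100:
        pts=np.argwhere(l==i)[:,::-1].astype(np.float32)
        r=cv2.minAreaRect(pts); b=cv2.boxPoints(r)
        print(s[i],c[i].round(1),[onz('top',p,30).round(0)[:2].tolist() for p in b], onz('top',c[i],30).round(1))
im=viewer.grab_frame('side'); save('sidefix',im[130:240,240:380],5.5); save('sideblk',im[240:330,230:370],5.5)
E
```

```text
[533 132  19  30 102] [542.  146.6] [[641.0, -616.0], [644.0, -625.0], [552.0, -653.0], [549.0, -645.0]] [ 596.6 -634.8   30. ]
[ 281  135  111   77 5103] [342.7 173.3] [[698.0, 117.0], [692.0, -190.0], [489.0, -177.0], [496.0, 119.0]] [586.3 -52.1  30. ]
[179 171  26  24 301] [191.7 182.4] [[615.0, 423.0], [660.0, 371.0], [608.0, 329.0], [563.0, 381.0]] [611.1 376.3  30. ]
[207 202  31  34 527] [221.9 218.8] [[521.0, 341.0], [546.0, 295.0], [473.0, 256.0], [449.0, 302.0]] [496.8 298.7  30. ]
[  36  222   76   70 2564] [ 75.9 258.5] [[405.0, 808.0], [553.0, 760.0], [480.0, 602.0], [335.0, 654.0]] [435.3 700.9  30. ]
[483 223  21  36 427] [493.4 240.9] [[392.0, -417.0], [398.0, -452.0], [300.0, -461.0], [295.0, -426.0]] [ 346.  -439.1   30. ]
[160 226  20  53 371] [169.9 251.2] [[493.0, 472.0], [494.0, 436.0], [351.0, 423.0], [350.0, 458.0]] [424.4 446.1  30. ]
[467 227  22  37 439] [477.6 244.6] [[388.0, -372.0], [394.0, -407.0], [295.0, -416.0], [290.0, -381.0]] [ 341.3 -394.1   30. ]
[451 230  23  37 428] [462.4 247.9] [[384.0, -327.0], [390.0, -363.0], [291.0, -372.0], [286.0, -337.0]] [ 337.2 -350.6   30. ]
[213 250  21  23 268] [222.9 261.1] [[397.0, 333.0], [413.0, 301.0], [363.0, 275.0], [348.0, 308.0]] [380.1 304.1  30. ]
[   0  341   28   59 1264] [ 15.3 369.9] [[244.0, 897.0], [235.0, 827.0], [93.0, 823.0], [102.0, 891.0]] [167.3 854.7  30. ]
[ 498  348   69   52 2126] [535.4 379.3] [[-9.0, -375.0], [56.0, -527.0], [-37.0, -567.0], [-100.0, -417.0]] [ -16.8 -473.6   30. ]
[620 375  20  25 267] [632.3 391.2] [[-33.0, -693.0], [-39.0, -742.0], [-95.0, -726.0], [-89.0, -678.0]] [ -74.5 -714.    30. ]
[556 384  25  16 200] [568.6 394.2] [[-69.0, -515.0], [-34.0, -524.0], [-42.0, -585.0], [-76.0, -576.0]] [ -61.8 -550.1   30. ]
```

View pics/cropblk.png

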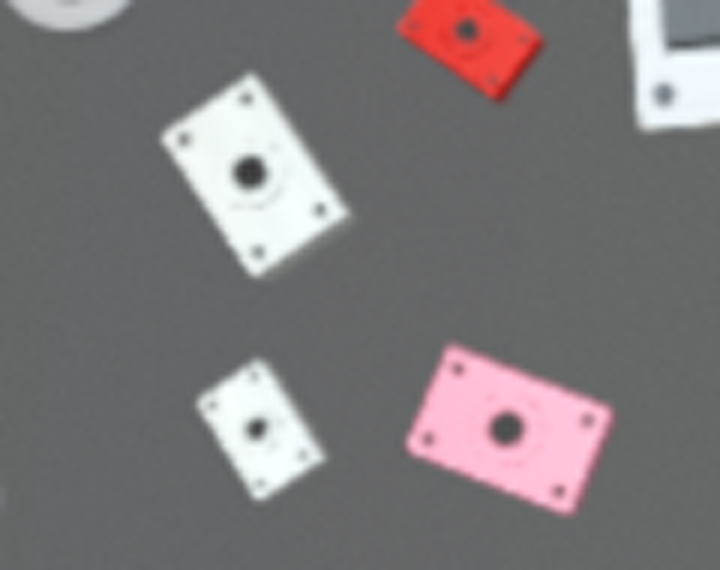

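View pics/cropfix.png

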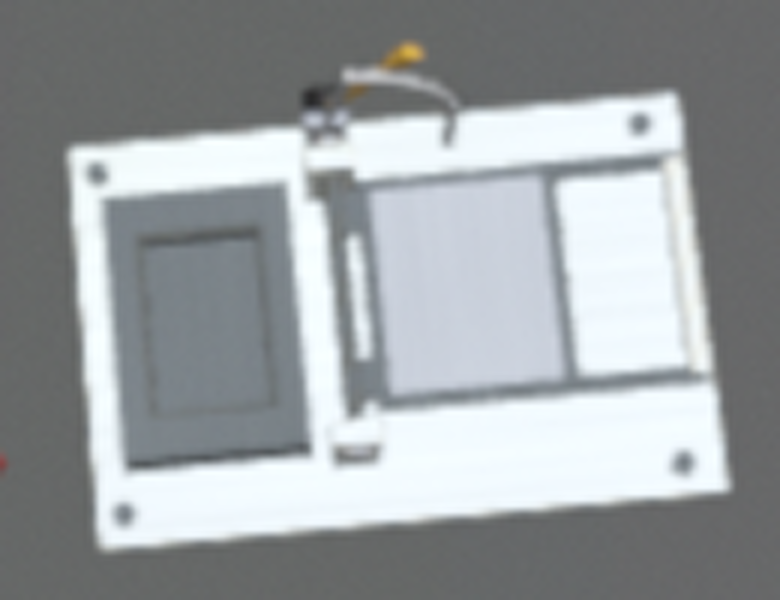

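View pics/sidefix.png

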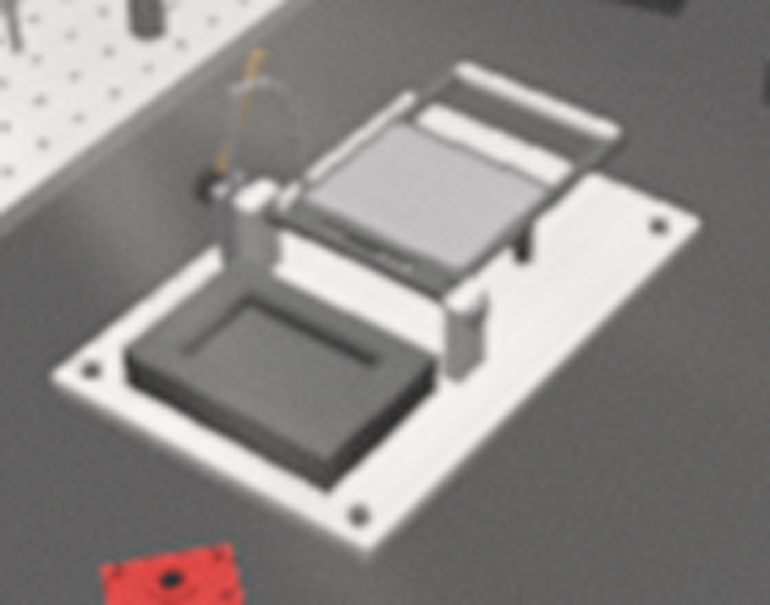

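The block is confirmed: at z = 30 it measures about 82 x 52 mm, while the smaller white one is about 57 x 37 mm. Next I'll fit the block and fixture poses roughly and set up the tool-axis helper.

```bash
cat >> h.py <<'E'
def goto(P,yawdir,P0=None,R0=None):
    """P: TCP target world, yawdir: world xy dir wanted for tool y (mod 180). prints shift cm, turn"""
    s=status.state(); p0=np.array(s['ee_pos']) if P0 is None else np.array(P0)
    Rm=R.from_euler('xyz',s['ee_rot'],degrees=True).as_matrix()
    sh=Rm.T@(np.array(P)-p0)/10
    # turn about tool x: new y = cos y + sin z
    y,z=Rm[:2,1],Rm[:2,2]; d=np.array(yawdir)/np.linalg.norm(yawdir)
    t=np.arctan2(d@z,d@y); t2=(t+np.pi/2)%np.pi-np.pi/2
    print('shift cm',sh.round(2),'turn',round(t2,3),'tooly',y.round(3),'toolz',z.round(3),'J6',s['qpos'][5].round(1),'t',s['time_s'])
    return sh,t2
E
python3 - <<'E'
from h import *
f=lambda x,y:(270+x/6-.42,120+y/6-.42)
C=[onz('top',f(*p),12)[:2] for p in [(68,148),(678,92),(730,490),(100,548)]]
C=np.array(C);print(C.round(1),C.mean(0).round(1),[np.linalg.norm(C[i]-C[i-1]).round(1) for i in range(4)])
yd=C[0]+C[3]-C[1]-C[2]; yaw=np.degrees(np.arctan2(-yd[0],yd[1]));xd=C[0]+C[1]-C[2]-C[3];print('yaw',yaw,np.degrees(np.arctan2(xd[1],xd[0])))
g=lambda x,y:(180+x/6-.42,190+y/6-.42)
B=np.array([onz('top',g(*p),30)[:2] for p in [(252,72),(348,212),(255,277),(162,135)]]);print(B.round(1),B.mean(0))
print('bore',onz('top',g(250,172),35), [np.linalg.norm(B[i]-B[i-1]).round(1) for i in range(4)])
l=B[0]-B[1]+B[3]-B[2];w=B[0]-B[3]+B[1]-B[2];print(np.degrees(np.arctan2(l[1],l[0])),np.degrees(np.arctan2(w[1],w[0])))
K,e,Rm=cal('wrist');s=status.state();Rt=R.from_euler('xyz',s['ee_rot'],degrees=True).as_matrix()
print('cam in tool',(Rt.T@(e-s['ee_pos'])).round(1),(Rt.T@Rm).round(3))
print('tool axes cols',Rt.round(3))
E
```

```text
[[ 700.2  115.3]
 [ 693.3 -185.8]
 [ 492.7 -180.4]
 [ 500.7  119.9]] [596.7 -32.7] [np.float64(199.6), np.float64(301.2), np.float64(200.6), np.float64(300.5)]
yaw -1.4235440544629976 -1.4265741734082302
[[545.5 296.1]
 [474.4 256.6]
 [449.5 301.4]
 [520.7 339.7]] [497.55268134 298.45037881]
bore [497.5726228  299.11588823  35.        ] [np.float64(50.2), np.float64(81.3), np.float64(51.2), np.float64(80.9)]
28.65268909599661 -60.628629373846515
cam in tool [-93.1  -1.4 -71.6] [[ 0.    -0.251  0.968]
 [ 1.    -0.    -0.   ]
 [ 0.     0.968  0.251]]
tool axes cols [[-0.     0.364 -0.931]
 [ 0.001 -0.931 -0.364]
 [-1.    -0.001 -0.   ]]
```

Fits agree with the known sizes: the base measures 200 x 301 (given 200 x 300), and the block 81 x 51. I'll move to a view above the fixture.

```bash
python3 - <<'E'
from h import *
goto([590,-30,330],[np.cos(np.radians(88.6)),np.sin(np.radians(88.6))],P0=[209.431,-535.512,292.276])
E
```

```text
shift cm [ -3.74 -33.22 -53.86] turn 0.397 tooly [ 0.364 -0.931] toolz [-0.931 -0.364] J6 -1.1 t 0.25
```

Request:
move_arm(moves=[[[-3.7,-33.2,-53.9],0.397,1],[[-3.7,-33.2,-53.9],0.397,1],[[-3.7,-33.2,-53.9],0.397,1],[[-3.7,-33.2,-53.9],0.397,1],[[-3.7,-33.2,-53.9],0.397,1],[[-3.7,-33.2,-53.9],0.397,1],[[-3.7,-33.2,-53.9],0.397,1],[[-3.7,-33.2,-53.9],0.397,1],[[-3.7,-33.2,-53.9],0.397,1],[[-3.7,-33.2,-53.9],0.397,1],[[-3.7,-33.2,-53.9],0.397,1],[[-3.7,-33.2,-53.9],0.397,1],[[-3.7,-33.2,-53.9],0.397,1],[[-3.7,-33.2,-53.9],0.397,1],[[-3.7,-33.2,-53.9],0.397,1],[[-3.7,-33.2,-53.9],0.397,1]])

```text
time_s: 2.25
ee_pos: [590.2, -30.5, 329.4]
ee_rot: [146.5, 90.0, -34.9]
force: [0.4, 0.5, 0.3]
gripper_width: 91.4
```

```bash
python3 - <<'E'
from h import *
s=status.state();print(s['ee_pos'],s['ee_rot'],s['qpos'],s['time_s'],np.abs(s['qvel']).max())
c=cal('wrist');im=viewer.grab_frame('wrist');save('w1',im,1.25);np.savez('w1.npz',im=im,K=c[0],e=c[1],R=c[2]);print(c[1])
E
```

```text
[590.24346957 -30.54634595 329.43489197] [146.53976567  89.98300751 -34.89362507] [-4.07364287e+00  1.86282078e+01  8.37921379e+01 -8.91511169e-03
  7.75650616e+01  8.73616664e+01] 2.25 0.3171812651415612
[661.26169071 -30.65338489 422.51578486]
```

View pics/w1.png

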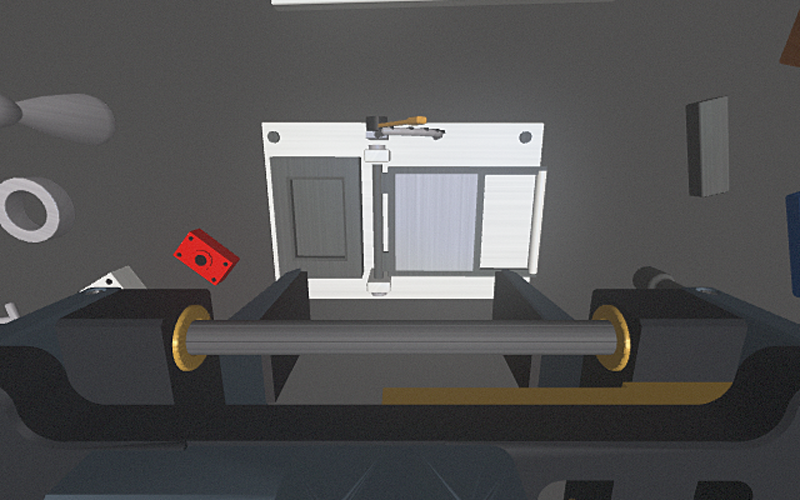

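The view shows the pocket at (320,218), the hinge at x ≈ 380, the bar at (537,222), and the pointer running from about (378,122) to (426,120). I'll enlarge it.

```bash
python3 - <<'E'
from h import *
d=np.load('w1.npz');im=d['im']
save('w1a',im[90:245,205:300],3.8);save('w1b',im[88:128,280:370],8)
E
```

```text
(no output)
```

View pics/w1a.png

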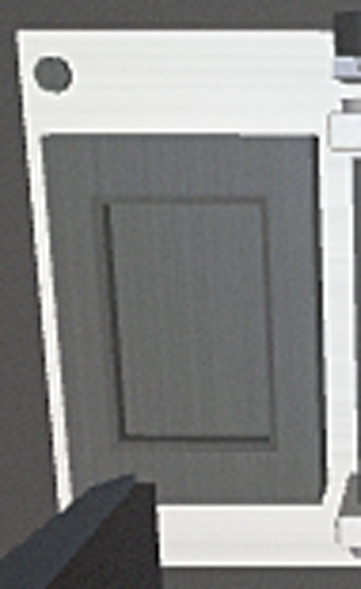

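View pics/w1b.png

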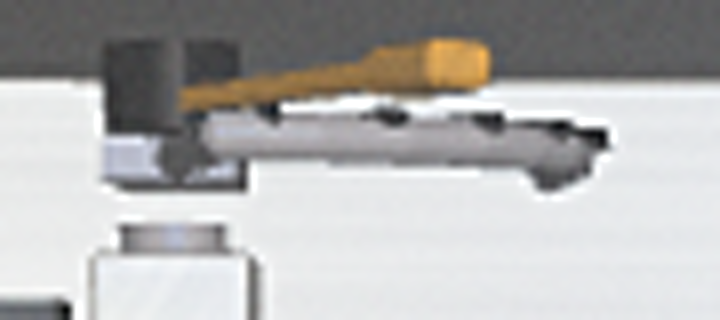

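```bash
python3 - <<'E'
from h import *
d=np.load('w1.npz');c=(d['K'],d['e'],d['R'])
f=lambda x,y:(205+x/3.8-.37,90+y/3.8-.37)
W=lambda L,z:np.array([onz(0,f(*p),z,c)[:2] for p in L])
N=W([(42,135),(318,135),(323,504)],38);print('nest',N.round(1),np.linalg.norm(N[0]-N[1]),np.linalg.norm(N[1]-N[2]),((N[0]+N[2])/2).round(1))
Pk=W([(97,197),(267,197),(276,450),(112,450)],38);print('pocket outer',Pk.round(1),Pk.mean(0).round(1))
B=W([(17,30)],12);print('base corner',B)
a=np.radians(-1.42);Rz=np.array([[np.cos(a),-np.sin(a)],[np.sin(a),np.cos(a)]])
F=np.array([596.7,-32.7]);print('local of nest centre',Rz.T@((N[0]+N[2])/2-F),'pocket',Rz.T@(Pk.mean(0)-F), 'base corner loc',Rz.T@(B[0]-F))
E=N[2]-N[1];print('yaw from nest',np.degrees(np.arctan2(-E[1],-E[0])))
# flap: pixels full (w1 /1.25)
g=lambda x,y:(x/1.25-.1,y/1.25-.1)
for nm,p,z in [('barTop',(544,171),60),('barBot',(534,273),60),('hingepin near post',(377,144),55),('hinge2',(378,284),55)]:
    print(nm,(Rz.T@(onz(0,g(*p),z,c)[:2]-F)).round(1))
# pointer
h=lambda x,y:(280+x/8-.44,88+y/8-.44)
T=h(470,65)
for tx in [ 88,93]:
    e,dd=ray(0,T,c); dl=Rz.T@dd[:2]; el=Rz.T@(e[:2]-F); k=(tx-el[0])/dl[0]; print('tip at x',tx,'y,z',el[1]+k*dl[1], e[2]+k*dd[2])
Tt=(270+412/6-.42,120+50/6-.42)
e,dd=ray('top',Tt); dl=Rz.T@dd[:2]; el=Rz.T@(e[:2]-F); k=(93-el[0])/dl[0]; print('top: tip  y,z',el[1]+k*dl[1], e[2]+k*dd[2])
Ts=(240+260/5.5-.41,130+52/5.5-.41)
e,dd=ray('side',Ts); dl=Rz.T@dd[:2]; el=Rz.T@(e[:2]-F); k=(93-el[0])/dl[0]; print('side: tip  y,z',el[1]+k*dl[1], e[2]+k*dd[2])
E
```

```text
nest [[663.4 102.4]
 [661.   10.5]
 [531.7  15.5]] 91.95297064165648 129.46966393770046 [597.5  59. ]
pocket outer [[642.7  86.2]
 [641.2  28.8]
 [552.4  31.3]
 [553.9  89.9]] [597.5  59. ]
base corner [[698.99888056 116.04429213]]
local of nest centre [-1.46521393 91.64868151] pocket [-1.4428999  91.71259893] base corner loc [ 98.58141175 151.23369553]
yaw from nest -2.221440230706019
barTop [  49.8 -134. ]
barBot [ -53.4 -133.7]
hingepin near post [75.  26.8]
hinge2 [-67.2  28.1]
tip at x 88 y,z -11.31776142078459 156.63467078856365
tip at x 93 y,z -14.500319883166497 100.08552584221616
top: tip  y,z -13.87123594358809 119.05360258344217
side: tip  y,z -18.531704816572756 114.33422797841752
```

Pocket is at about (597.5, 59), and the pointer angle is roughly 57° (top and wrist views agree). Now a closer look above the block.

```bash
python3 - <<'E'
from h import *
goto([497.5,298.8,260],[np.cos(np.radians(118.65)),np.sin(np.radians(118.65))])
E
```

```text
shift cm [  6.93 -32.68  10.1 ] turn -0.525 tooly [-0.025 -1.   ] toolz [-1.     0.025] J6 87.4 t 2.3
```

Request:
move_arm(moves=[[[6.9,-32.7,10.1],-0.525,1],[[6.9,-32.7,10.1],-0.525,1],[[6.9,-32.7,10.1],-0.525,1],[[6.9,-32.7,10.1],-0.525,1],[[6.9,-32.7,10.1],-0.525,1],[[6.9,-32.7,10.1],-0.525,1],[[6.9,-32.7,10.1],-0.525,1],[[6.9,-32.7,10.1],-0.525,1],[[6.9,-32.7,10.1],-0.525,1],[[6.9,-32.7,10.1],-0.525,1],[[6.9,-32.7,10.1],-0.525,1]])

```text
time_s: 3.68
ee_pos: [497.7, 298.7, 260.4]
ee_rot: [163.2, 90.0, 11.8]
force: [-0.0, 0.5, 0.0]
gripper_width: 91.3
```

```bash
python3 - <<'E'
from h import *
s=status.state();print(s['ee_pos'],s['ee_rot'],s['qpos'],s['time_s'],np.abs(s['qvel']).max())
c=cal('wrist');im=viewer.grab_frame('wrist');save('w2',im,1.25);np.savez('w2.npz',im=im,K=c[0],e=c[1],R=c[2]);print(c[1])
E
```

```text
[497.71165626 298.74188025 260.44252074] [163.19811926  89.98039745  11.83018351] [ 2.98410071e+01  2.00197759e+01  9.18223080e+01 -6.53065179e-03
  6.81392742e+01  9.12113736e+01] 3.675 0.4277452708720253
[560.09985807 334.29111964 353.52836371]
```

View pics/w2.png

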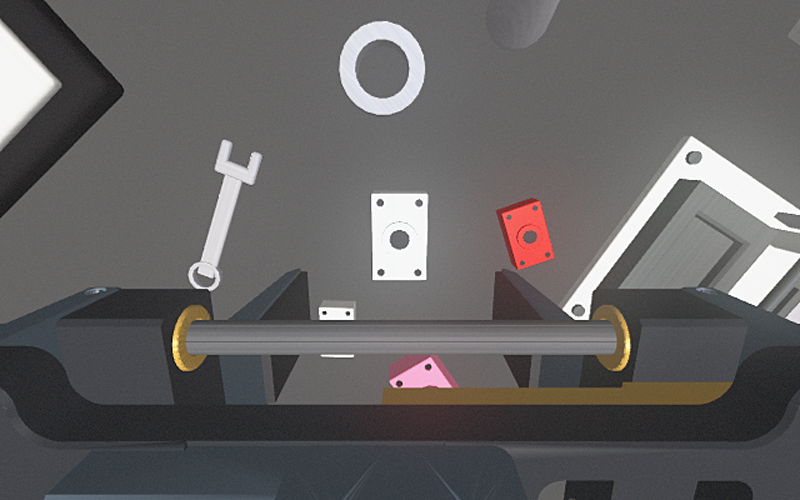

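The block sits square in view at corners (371,193), (428,193), (427,280) and (372,280), with the bore at (399,240). The gripper is aligned.

```bash
python3 - <<'E'
from h import *
d=np.load('w2.npz');c=(d['K'],d['e'],d['R'])
im=d['im'];g=cv2.cvtColor(im,cv2.COLOR_RGB2GRAY)
m=(g[150:228,290:348]>165).astype(np.uint8);m=cv2.morphologyEx(m,cv2.MORPH_CLOSE,np.ones((15,15)))
pts=np.argwhere(m)[:,::-1].astype(np.float32)+[290,150];r=cv2.minAreaRect(pts.astype(np.float32));b=cv2.boxPoints(r);print(r)
W=np.array([onz(0,p,30,c)[:2] for p in b]);print(W.round(1),W.mean(0).round(1),[np.linalg.norm(W[i]-W[i-1]).round(1) for i in range(4)])
print('bore',onz(0,(399/1.25-.1,240/1.25-.1),35,c))
E
python3 - <<'E'
from h import *
d=np.load('w2.npz');save('w2a',d['im'][145:235,285:355],6.5)
E
```

```text
((318.5, 188.5), (77.0, 57.0), 90.0)
[[520.4 350.5]
 [550.  296.1]
 [473.3 252. ]
 [441.5 310.2]] [496.3 302.2] [np.float64(88.6), np.float64(62.0), np.float64(88.6), np.float64(66.3)]
bore [495.49576053 300.9770031   35.        ]
```

View pics/w2a.png

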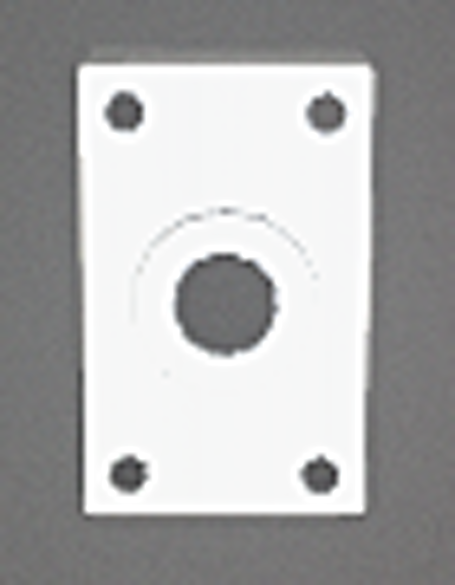

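```bash
python3 - <<'E'
from h import *
d=np.load('w2.npz');c=(d['K'],d['e'],d['R'])
W=np.array([onz(0,(285+x/6.5-.42,145+y/6.5-.42),30,c)[:2] for x,y in [(78,65),(373,65),(367,515),(84,515)]])
print(W.round(1),W.mean(0).round(1),[np.linalg.norm(W[i]-W[i-1]).round(1) for i in range(4)])
l=W[0]+W[1]-W[2]-W[3];print(np.degrees(np.arctan2(l[1],l[0])))
b=onz(0,(285+226/6.5-.42,145+305/6.5-.42),35,c);print(b)
goto([496.5,299.8,94],[np.cos(np.radians(119)),np.sin(np.radians(119))])
E
```

```text
[[519.4 342. ]
 [543.1 298.5]
 [473.4 260. ]
 [449.2 304.3]] [496.3 301.2] [np.float64(79.7), np.float64(49.5), np.float64(79.7), np.float64(50.5)]
28.55560665879896
[496.02463492 300.9500532   35.        ]
shift cm [16.64 -0.14  0.06] turn -0.006 tooly [ 0.479 -0.878] toolz [-0.878 -0.479] J6 91.2 t 3.725
```

Wrist-measured block centre is (496.2, 301.1), with sides 80 x 50 and yaw 28.6°. I'll descend and grip.

Request:
move_arm(moves=[[[5,-0.1,0],0,1],[[10,-0.2,0],0,1],[[13.5,-0.2,0],0,1],[[15.5,-0.2,0],0,1],[[16.6,-0.2,0],0,1],[[16.6,-0.2,0],0,1],[[16.6,-0.2,0],0,1]], force=30)

```text
time_s: 4.6
ee_pos: [497.1, 301.4, 95.2]
ee_rot: [179.8, 89.9, 28.5]
force: [-0.5, -0.5, 0.2]
gripper_width: 91.3
```

Request:
move_arm(moves=[[[0,0,0],0,-1],[[0,0,0],0,-1],[[0,0,0],0,-1],[[0,0,0],0,-1],[[0,0,0],0,-1],[[0,0,0],0,-1],[[0,0,0],0,-1],[[0,0,0],0,-1]], force=30)

```text
time_s: 5.6
ee_pos: [496.6, 301.0, 94.3]
ee_rot: [104.1, 90.0, -47.2]
force: [1.3, -1.5, 0.7]
gripper_width: 49.8
```

```bash
python3 - <<'E'
from h import *
s=status.state();print(s['ee_pos'],s['ee_rot'],s['force'],s['gripper_width'],s['time_s'])
c=cal('wrist');im=viewer.grab_frame('wrist');save('w3',im,1.25)
E
```

```text
[496.55853471 301.00331922  94.26154437] [104.10542523  89.98263059 -47.19445636] [ 1.25528525 -1.51235549  0.69400504] 49.78468631158418 5.6
```

View pics/w3.png

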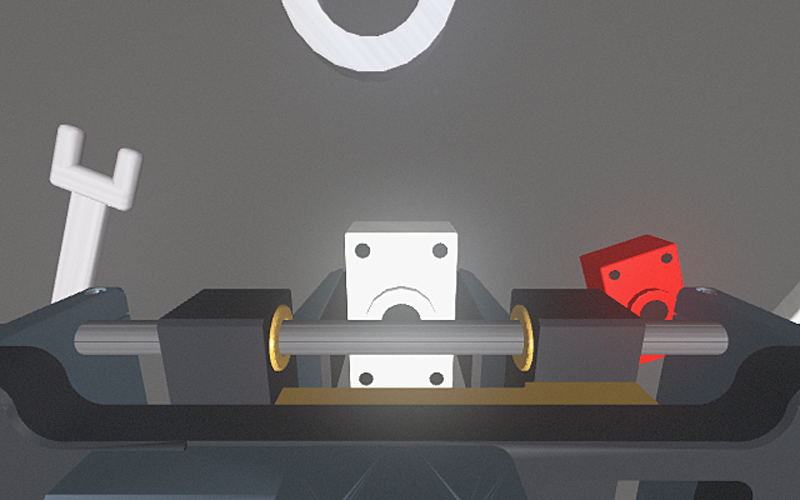

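Held at 49.8 mm, with the block's far edge visible at row 233. I'll lift and carry it to above the pocket.

```bash
python3 - <<'E'
from h import *
c=cal('wrist');s=status.state()
Rt=R.from_euler('xyz',s['ee_rot'],degrees=True).as_matrix()
for p in [(345,233),(457,233)]:
    w=onz(0,(p[0]/1.25-.1,p[1]/1.25-.1),30,c); print('corner in tool',(Rt.T@(w-s['ee_pos'])).round(1))
d=np.load('w1.npz');c1=(d['K'],d['e'],d['R'])
a,b=[onz(0,(x/1.25-.1,y/1.25-.1),12,c1) for x,y in [(262,123),(543,123)]];print('yaw w1 base edge',np.degrees(np.arctan2(-(a-b)[0],(a-b)[1])))
# target via waypoint; lifted pose as origin
goto([597.5,58.5,204],[np.cos(np.radians(88.4)),np.sin(np.radians(88.4))],P0=np.array(s['ee_pos']))
E
```

```text
corner in tool [ 64.3 -25.8 -39. ]
corner in tool [ 64.3  23.1 -39. ]
yaw w1 base edge -1.4506795480215486
shift cm [-10.97  26.12   2.79] turn 0.529 tooly [ 0.48  -0.877] toolz [-0.877 -0.48 ] J6 91.4 t 5.65
```

The far edge puts the block centre about 1 mm along tool z, and shows a camera bias of about -1.35 mm along tool y (the jaws centre the block). The corrected pocket is (597.5, 57.7), which agrees with the top view, so the TCP target is (598.5, 57.7).

Request:
move_arm(moves=[[[-1,0,0],0,-1],[[-4,0,0],0,-1],[[-8,0,0],0,-1],[[-11,0,0],0,-1],[[-11,4,0.4],0.08,-1],[[-11,9,1],0.18,-1],[[-11,14,1.5],0.28,-1],[[-11,19,2],0.4,-1],[[-11,23.5,2.4],0.5,-1],[[-11,26.2,2.7],0.527,-1],[[-11,26.2,2.7],0.527,-1],[[-11,26.2,2.7],0.527,-1],[[-11,26.2,2.7],0.527,-1],[[-11,26.2,2.7],0.527,-1],[[-11,26.2,2.7],0.527,-1]])

```text
time_s: 7.52
ee_pos: [598.4, 58.9, 204.3]
ee_rot: [128.9, 90.0, -52.5]
force: [1.0, -0.7, -2.1]
gripper_width: 49.9
```

```bash
python3 - <<'E'
from h import *
s=status.state();print(s['ee_pos'],s['ee_rot'],s['force'],s['gripper_width'],s['time_s'])
goto([598.5,57.7,142],[np.cos(np.radians(88.57)),np.sin(np.radians(88.57))])
c=cal('wrist');im=viewer.grab_frame('wrist');save('w4',im,1.25);np.savez('w4.npz',im=im,K=c[0],e=c[1],R=c[2])
E
```

```text
[598.43213765  58.85245547 204.30819879] [128.92294757  89.99578509 -52.52848791] [ 0.96640863 -0.69956498 -2.05108986] 49.878627738283555 7.525
shift cm [ 6.23  0.11 -0.01] turn -0.0 tooly [-0.025 -1.   ] toolz [-1.     0.025] J6 96.0 t 7.525
```

View pics/w4.png

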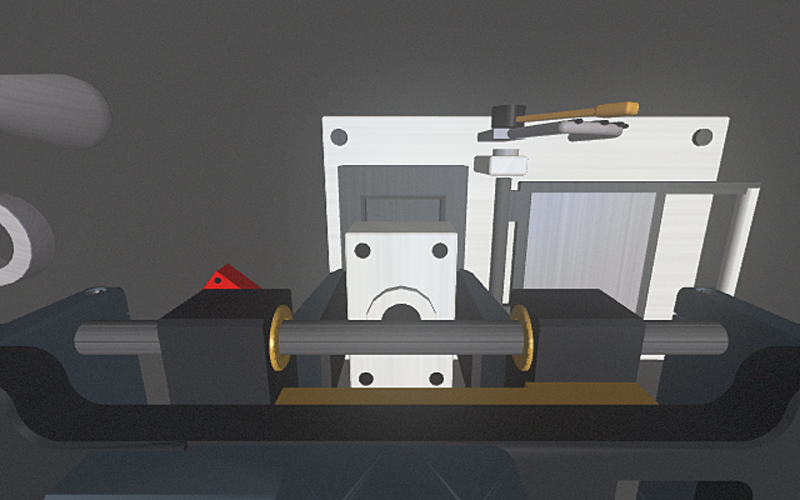

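The block hangs square over the pocket and its far edge lies parallel to the pocket's. I'll lower to 10 mm above the rim.

Request:
move_arm(moves=[[[3,0.1,0],0,-1],[[5,0.1,0],0,-1],[[6.2,0.1,0],0,-1],[[6.2,0.1,0],0,-1],[[6.2,0.1,0],0,-1]])

```text
time_s: 8.2
ee_pos: [599.2, 57.4, 143.1]
ee_rot: [-176.9, 89.9, 1.6]
force: [0.2, 0.4, -2.2]
gripper_width: 49.6
```

```bash
python3 - <<'E'
from h import *
s=status.state();print(s['ee_pos'],s['ee_rot'],s['force'],s['gripper_width'],s['time_s'])
c=cal('wrist');im=viewer.grab_frame('wrist');save('w5',im[110:250,230:410],4.2);np.savez('w5.npz',im=im,K=c[0],e=c[1],R=c[2])
E
```

```text
[599.18855334  57.38619069 143.08729816] [-176.87930323   89.89664183    1.62209511] [ 0.15390886  0.35176094 -2.23111554] 49.63994009026802 8.2
```

View pics/w5.png

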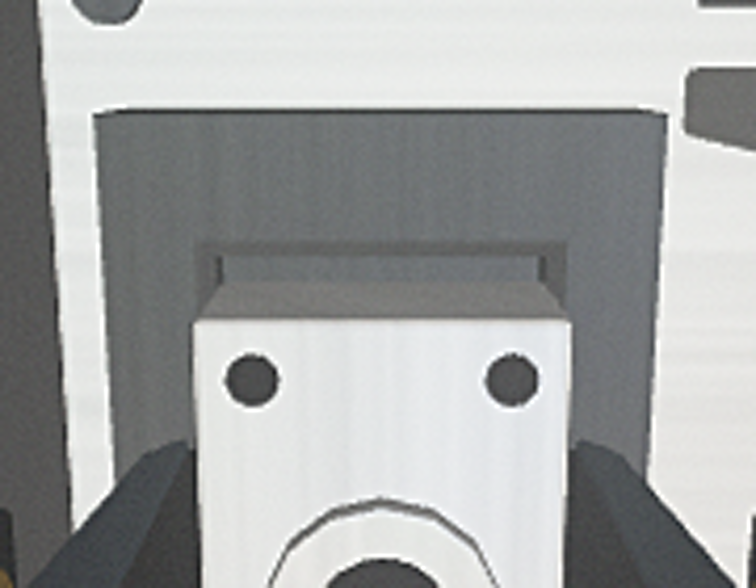

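```bash
python3 - <<'E'
from h import *
d=np.load('w5.npz');c=(d['K'],d['e'],d['R'])
T=np.array([599.19,57.39,143.09]);a=np.radians(-1.43);Rz=np.array([[np.cos(a),-np.sin(a)],[np.sin(a),np.cos(a)]])
q=lambda x,y,z:(Rz.T@(onz(0,(230+x/4.2-.38,110+y/4.2-.38),z,c)[:2]-T[:2])).round(1)
for n,L,z in [('nest',[(94,114),(667,114)],38),('chamf out',[(195,243),(568,243)],38),('chamf in',[(218,257),(541,257)],35),('blk bot',[(213,283),(548,283)],48.8),('blk top',[(193,320),(571,320)],78.8)]:
    P=[q(*p,z) for p in L]; print(n,P,'mid y',(P[0][1]+P[1][1])/2,'w',P[0][1]-P[1][1])
E
```

```text
nest [array([63.1, 46.9]), array([ 63., -43.])] mid y 1.9499999999999993 w 89.9
chamf out [array([42.8, 31.9]), array([ 42.7, -28.2])] mid y 1.8499999999999996 w 60.099999999999994
chamf in [array([40.1, 28.7]), array([ 40. , -24.3])] mid y 2.1999999999999993 w 53.0
blk bot [array([38.2, 27.7]), array([ 38.1, -23.7])] mid y 2.0 w 51.4
blk top [array([38.5, 26.3]), array([ 38.5, -22.8])] mid y 1.75 w 49.1
```

Block and pocket agree to 0.1 mm in y and about 0.3 mm in x. I'll lower slowly.

Request:
move_arm(moves=[[[0.5,0,0.03],0,-1],[[0.9,0,0.03],0,-1],[[1.2,0,0.03],0,-1],[[1.5,0,0.03],0,-1],[[1.7,0,0.03],0,-1],[[1.85,0,0.03],0,-1],[[1.95,0,0.03],0,-1],[[1.95,0,0.03],0,-1],[[1.95,0,0.03],0,-1]])

```text
time_s: 9.38
ee_pos: [598.3, 57.3, 122.8]
ee_rot: [149.4, 90.0, -32.1]
force: [0.1, 0.2, -3.1]
gripper_width: 49.5
```

Request:
move_arm(moves=[[[0.05,0,0],0,-1],[[0.1,0,0],0,-1],[[0.15,0,0],0,-1],[[0.2,0,0],0,-1],[[0.25,0,0],0,-1],[[0.25,0,0],0,-1]])

```text
time_s: 10.12
ee_pos: [598.3, 57.3, 120.3]
ee_rot: [114.3, 90.0, -67.2]
force: [-0.2, 0.6, -0.8]
gripper_width: 49.4
```

Request:
move_arm(moves=[[[0.04,0,0],0,-1],[[0.08,0,0],0,-1],[[0.08,0,0],0,-1]])

```text
time_s: 10.5
ee_pos: [598.3, 57.3, 120.3]
ee_rot: [175.3, 90.0, -6.2]
force: [-2.8, 0.6, 5.5]
gripper_width: 49.9
```

```bash
python3 - <<'E'
from h import *
s=status.state();print(s['ee_pos'],s['force'],s['gripper_width'],s['time_s'])
im=viewer.grab_frame('wrist');save('w6',im[110:250,230:410],4.2)
E
```

```text
[598.26525687  57.30179162 120.28788136] [-2.81998502  0.61960099  5.46903179] 49.94835341928202 10.5
```

View pics/w6.png

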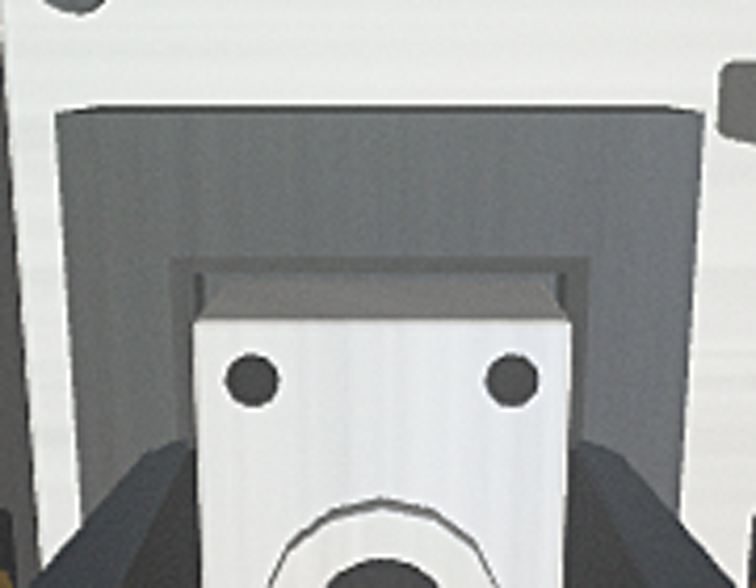

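The block is in contact at TCP z = 120.3, exactly the expected seat height. I'll open the fingers partly, since the hinge is close by, then rise.

Request:
move_arm(moves=[[[0,0,0],0,0.15],[[0,0,0],0,0.25],[[0,0,0],0,0.4],[[0,0,0],0,0.4],[[0,0,0],0,0.4],[[-1,0,0],0,0.4],[[-4,0,0],0,0.4],[[-9,0,0],0,0.4],[[-14,0,0],0,0.4],[[-19,0,0],0,0.4],[[-19,0,0],0,0.4],[[-19,0,0],0,0.4]])

```text
time_s: 12.05
ee_pos: [597.7, 57.3, 309.2]
ee_rot: [14.1, 90.0, -167.4]
force: [-0.1, -0.1, -0.5]
gripper_width: 63.7
```

```bash
python3 - <<'E'
from h import *
s=status.state();print(s['ee_pos'],s['ee_rot'],s['force'],s['gripper_width'],s['time_s'])
c=cal('wrist');im=viewer.grab_frame('wrist');save('w7',im,1.25);np.savez('w7.npz',im=im,K=c[0],e=c[1],R=c[2])
save('s7',viewer.grab_frame('side')[130:240,240:380],5.5)
E
```

```text
[597.73911117  57.29236548 309.24174182] [  14.11417115   89.96489983 -167.38595231] [-0.10562689 -0.11810571 -0.54559748] 63.73218308588074 12.05
```

View pics/w7.png

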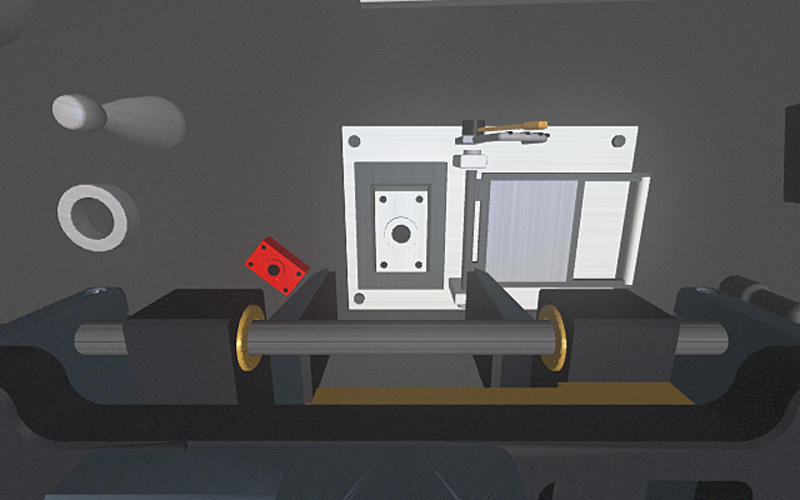

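View pics/s7.png

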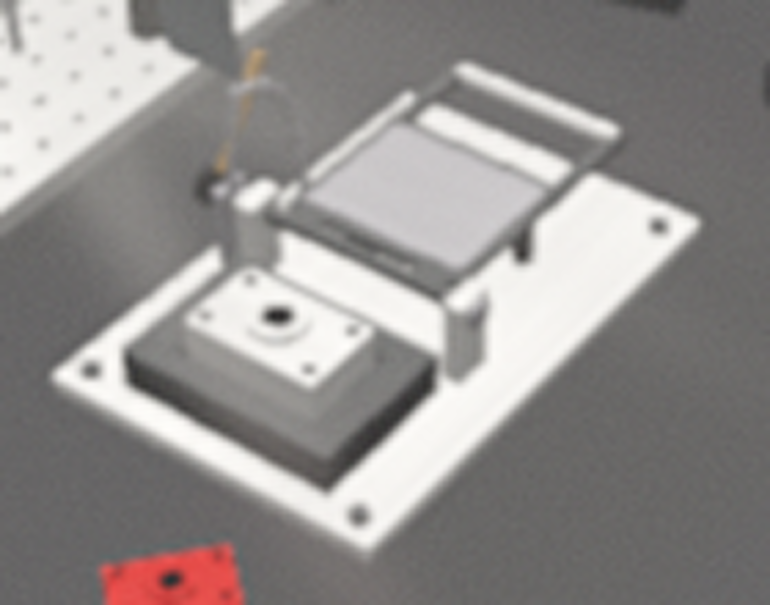

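The block is seated square with an even gap all round. Next I'll move over the bar, looking closely at the pointer and bar on the way.

```bash
python3 - <<'E'
from h import *
d=np.load('w7.npz');c=(d['K'],d['e'],d['R'])
g=lambda x,y:(x/1.25-.1,y/1.25-.1)
W=np.array([onz(0,g(*p),56,c)[:2] for p in [(376,191),(428,190.5),(428,271.5),(376,272)]]);print(W.round(1),W.mean(0),[np.linalg.norm(W[i]-W[i-1]).round(1) for i in range(4)])
goto([593.4,-165.7,235],[np.cos(np.radians(88.57)),np.sin(np.radians(88.57))])
E
```

```text
[[636.9  81.4]
 [636.1  32.9]
 [556.8  33.5]
 [557.7  84.8]] [596.8826728   58.12963262] [np.float64(79.3), np.float64(48.5), np.float64(79.2), np.float64(51.3)]
shift cm [ 7.29 22.3  -0.2 ] turn -0.001 tooly [-0.026 -1.   ] toolz [-1.     0.026] J6 95.9 t 12.15
```

Request:
move_arm(moves=[[[1.5,4.5,0],0,0],[[3,9,-0.1],0,0],[[4.5,14,-0.1],0,0],[[6,18,-0.2],0,0],[[7.3,22.3,-0.2],0,0],[[7.3,22.3,-0.2],0,0],[[7.3,22.3,-0.2],0,0],[[7.3,22.3,-0.2],0,0]])

```text
time_s: 13.15
ee_pos: [594.5, -164.5, 236.5]
ee_rot: [-79.0, 90.0, 99.5]
force: [0.0, -1.0, 0.7]
gripper_width: 45.4
```

```bash
python3 - <<'E'
from h import *
s=status.state();print(s['ee_pos'],s['ee_rot'],s['force'],s['gripper_width'],s['time_s'])
c=cal('wrist');im=viewer.grab_frame('wrist');save('w8',im,1.25);np.savez('w8.npz',im=im,K=c[0],e=c[1],R=c[2])
E
```

```text
[ 594.5388729  -164.54034586  236.46795414] [-79.04260405  89.98310769  99.53011661] [ 0.01902978 -0.99273826  0.72575661] 45.41521413925183 13.15
```

View pics/w8.png

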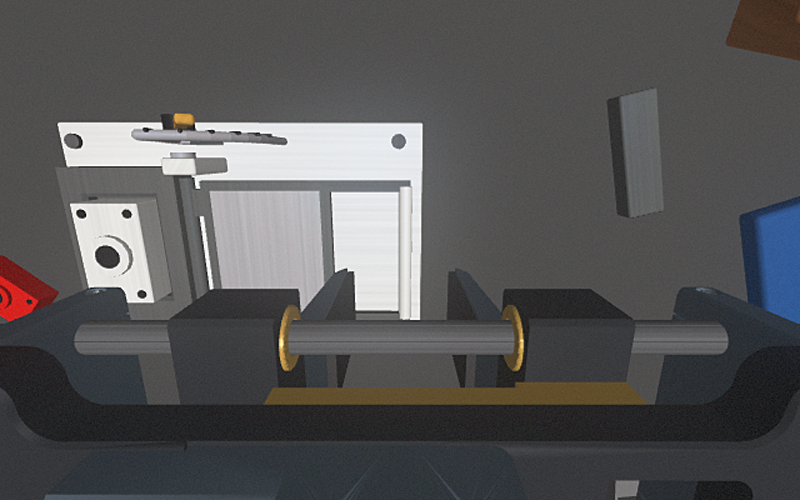

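```bash
python3 - <<'E'
from h import *
a=np.load('w8.npz')['im'][85:145,95:235];b=np.load('w4.npz')['im'][75:135,375:515]
save('pt',np.vstack([a,b]),5.5)
E
```

```text
(no output)
```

View pics/pt.png

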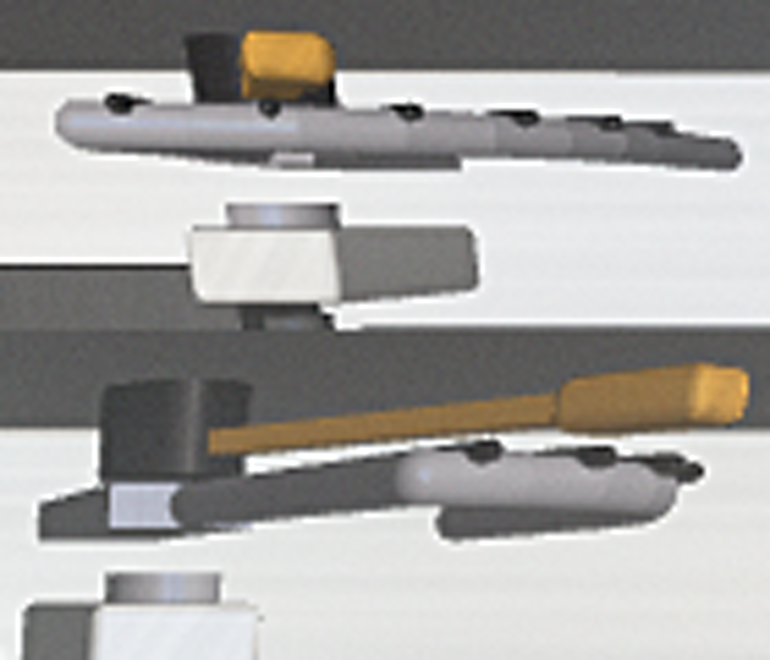

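```bash
cat > tri.py <<'E'
from h import *
from scipy.optimize import least_squares
a=np.radians(-1.43);Rz=np.array([[np.cos(a),-np.sin(a),0],[np.sin(a),np.cos(a),0],[0,0,1]]);F=np.array([596.7,-32.7,0])
def wc(n):
    d=np.load(n+'.npz');e=d['e']+np.array([-.025,-1,0])*1.35; return (d['K'],e,d['R'])
C={n:wc(n) for n in ['w1','w4','w7','w8']};C['top']=cal('top');C['side']=cal('side')
up=lambda x0,y0,s:(lambda x,y:(x0+(x+.5)/s-.5,y0+(y+.5)/s-.5))
u8=up(95,85,5.5);u4=lambda x,y:up(375,75,5.5)(x,y-330);u1=up(280,88,8);ut=up(270,120,6);us=up(240,130,5.5)
E
python3 - <<'E'
from tri import *
def tri(obs):
    def f(p): return np.concatenate([proj(0,F+Rz@p,C[n])[0]-o for n,o in obs])
    r=least_squares(f,[90,-20,110]); return r.x,f(r.x)
tip={'w8':u8(287,57),'w4':u4(722,394),'w1':u1(475,65),'top':ut(413,50),'side':us(260,53)}
for S in [['w8','w4'],['w8','w1'],['w8','w4','w1'],['w8','w4','w1','top'],['w8','top'],['w8','side'],['w8','w4','w1','top','side']]:
    x,r=tri([(n,tip[n]) for n in S]);print(S,x.round(1),'res',r.round(1),'ang',np.degrees(np.arctan2(x[2]-55,26-x[1])).round(1),'r',np.hypot(x[2]-55,26-x[1]).round(1))
pin={'w8':u8(283,215),'w4':u4(163,588),'w1':u1(173,240)}
print('pin',tri(list(pin.items())))
E
```

```text
['w8', 'w4'] [ 91.3 -13.6 118.7] res [-0. -0.  0.  0.] ang 58.1 r 75.0
['w8', 'w1'] [ 91.  -15.2 121.6] res [ 0.  -0.1 -0.   0.1] ang 58.2 r 78.3
['w8', 'w4', 'w1'] [ 91.3 -13.9 118.6] res [ 0.5 -0.   0.5 -0.  -1.6  0.1] ang 57.9 r 75.1
['w8', 'w4', 'w1', 'top'] [ 91.3 -13.9 118.6] res [ 0.5 -0.1  0.5 -0.1 -1.6  0.1 -0.1  0.7] ang 57.9 r 75.1
['w8', 'top'] [ 91.1 -14.7 120.6] res [-0.  -0.1  0.2  0.4] ang 58.2 r 77.2
['w8', 'side'] [ 91.2 -13.4 118.2] res [ 0.1  0.1 -0.7 -0.3] ang 58.1 r 74.5
['w8', 'w4', 'w1', 'top', 'side'] [ 91.3 -13.9 118.5] res [ 0.6 -0.   0.5 -0.  -1.5  0.1 -0.1  0.7 -0.6 -0.5] ang 57.9 r 75.0
pin (array([72.3611746 , 25.80045313, 55.97762683]), array([-0.000792  ,  0.13904867, -0.00975645,  0.0220426 ,  0.01580428,
       -0.21856704]))
```

Triangulation gives hinge at local y = 25.8 and z ≈ 56, and the tip at radius 75.0 (as specified). The pointer angle is 58.0°. Checking the bar position next.

```bash
python3 - <<'E'
from tri import *
g=lambda x,y:((x+.5)/1.25-.5,(y+.5)/1.25-.5)
for y in (200,250,300):
    w=onz(0,g(405.5,y),55,C['w8']);print('bar local',(Rz.T@(w-F)).round(1),w.round(1))
goto([593.4,-166.9,115],[np.cos(np.radians(88.57)),np.sin(np.radians(88.57))])
save('w8c',np.load('w8.npz')['im'][140:265,300:350],4.5)
E
```

```text
bar local [  39.8 -134.7   55. ] [ 633.2 -168.4   55. ]
bar local [   1.4 -134.9   55. ] [ 594.8 -167.6   55. ]
bar local [ -39.8 -135.    55. ] [ 553.5 -166.7   55. ]
shift cm [12.17  0.24  0.12] turn 0.0 tooly [-0.025 -1.   ] toolz [-1.     0.025] J6 74.9 t 13.2
```

View pics/w8c.png

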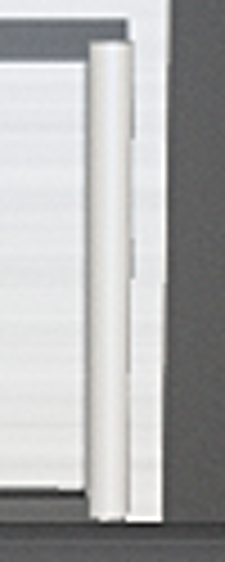

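Bar is at local y ≈ -134.8, matching 25.8 - 160 = -134.2. I'll descend over it and close gently.

Request:
move_arm(moves=[[[3,0.2,0.1],0,0],[[6,0.25,0.1],0,0],[[9,0.25,0.1],0,0],[[11,0.25,0.1],0,0],[[12.1,0.25,0.1],0,0],[[12.1,0.25,0.1],0,0],[[12.1,0.25,0.1],0,0]], force=20)

```text
time_s: 14.08
ee_pos: [594.0, -168.1, 116.5]
ee_rot: [163.0, 89.9, -18.5]
force: [-0.0, -0.3, 0.1]
gripper_width: 45.5
```

```bash
python3 - <<'E'
from h import *
s=status.state();print(s['ee_pos'],s['ee_rot'],s['force'],s['gripper_width'],s['time_s'])
c=cal('wrist');im=viewer.grab_frame('wrist');save('w9',im,1.25)
E
```

```text
[ 594.00973464 -168.10849048  116.49168552] [163.00241824  89.88194037 -18.47920028] [-0.04581538 -0.25216194  0.13519005] 45.51901126775398 14.075
```

View pics/w9.png

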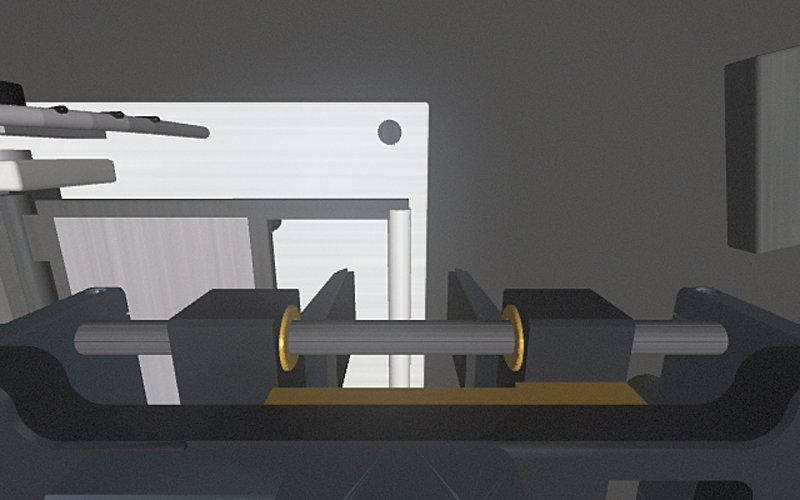

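The bar runs centred between the fingers (x ≈ 399 against 401). Closing.

Request:
move_arm(moves=[[[0.1,0,0],0,-1],[[0.1,0,0],0,-1],[[0.1,0,0],0,-1],[[0.1,0,0],0,-1],[[0.1,0,0],0,-1],[[0.1,0,0],0,-1],[[0.1,0,0],0,-1],[[0.1,0,0],0,-1]], force=20)

```text
time_s: 15.12
ee_pos: [593.4, -167.4, 114.5]
ee_rot: [-84.1, 89.9, 94.4]
force: [1.4, 5.8, 1.3]
gripper_width: 8.9
```

```bash
python3 - <<'E'
from h import *
s=status.state();print(s['ee_pos'],s['ee_rot'],s['force'],s['gripper_width'],s['time_s'])
# arc path in tool frame, cm: angle list
p=np.array(s['ee_pos']);th0=np.arcsin((p[2]-60-55)/160)
for t in range(0,60,4):
    t=min(t,58); a=np.radians(t)
    # local dy from level: 160(1-cos) towards +y ; tool y = -y
    print(t,'x',round(-16*np.sin(a)+ (p[2]-115)/10,2),'y',round(-16*(1-np.cos(a)),2))
E
```

```text
[ 593.35822345 -167.44146315  114.48423503] [-84.11532303  89.93431478  94.36485226] [1.44196898 5.76144342 1.33756448] 8.922994742047997 15.125
0 x -0.05 y -0.0
4 x -1.17 y -0.04
8 x -2.28 y -0.16
12 x -3.38 y -0.35
16 x -4.46 y -0.62
20 x -5.52 y -0.96
24 x -6.56 y -1.38
28 x -7.56 y -1.87
32 x -8.53 y -2.43
36 x -9.46 y -3.06
40 x -10.34 y -3.74
44 x -11.17 y -4.49
48 x -11.94 y -5.29
52 x -12.66 y -6.15
56 x -13.32 y -7.05
```

Bar is gripped. I'll raise it along the 160 mm arc to about 52°, then check.

Request:
move_arm(moves=[[[-0.5,-0.03,0],0,-1],[[-1.2,-0.07,0],0,-1],[[-2.3,-0.2,0],0,-1],[[-3.4,-0.4,0],0,-1],[[-4.5,-0.66,0],0,-1],[[-5.55,-1.0,0],0,-1],[[-6.6,-1.42,0],0,-1],[[-7.6,-1.9,0],0,-1],[[-8.55,-2.46,0],0,-1],[[-9.5,-3.1,0],0,-1],[[-10.35,-3.78,0],0,-1],[[-11.2,-4.53,0],0,-1],[[-11.95,-5.33,0],0,-1],[[-12.65,-6.19,0],0,-1],[[-12.65,-6.19,0],0,-1],[[-12.65,-6.19,0],0,-1]])

```text
time_s: 17.12
ee_pos: [594.9, -107.0, 241.5]
ee_rot: [105.9, 89.9, -75.6]
force: [-0.8, -2.7, 0.5]
gripper_width: 9.5
```

```bash
python3 - <<'E'
from tri import *
s=status.state();print(s['ee_pos'],s['ee_rot'],s['force'],s['torque'],s['gripper_width'],s['time_s'])
b=Rz.T@(np.array(s['ee_pos'])-[0,0,60]-F);print('bar local',b,'ang',np.degrees(np.arctan2(b[2]-55,25.6-b[1])),'r',np.hypot(b[2]-55,25.6-b[1]))
c=cal('wrist');im=viewer.grab_frame('wrist');save('w10',im,1.25)
save('s10',viewer.grab_frame('side')[110:240,240:380],5.5)
save('t10',viewer.grab_frame('top')[110:220,270:400],5.5)
E
```

```text
[ 594.8885047  -106.98349747  241.4783556 ] [105.86739115  89.89509845 -75.6255104 ] [-0.82529873 -2.67507123  0.50579629] [-0.34073578  0.10704682 -0.06266353] 9.503851627399573 17.125
bar local [ 4.28594015e-02 -7.43055696e+01  1.81478356e+02] ang 51.694704156591996 r 161.17660274874794
```

View pics/w10.png

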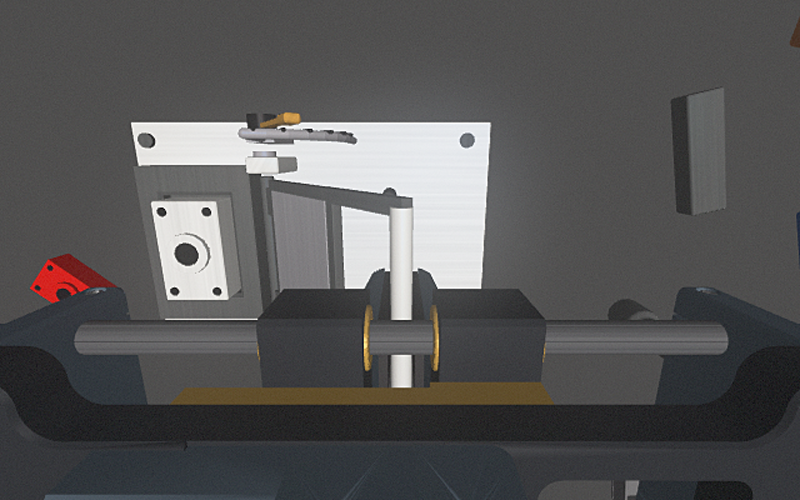

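View pics/s10.png

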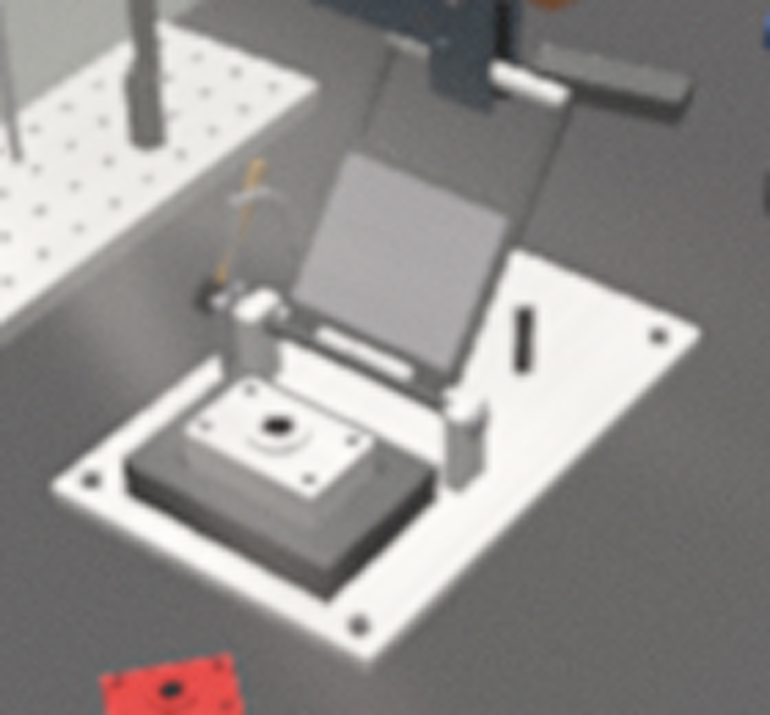

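At 51.7° by kinematics; the gripper still holds well. I'll go on to 58°.

Request:
move_arm(moves=[[[-0.25,-0.34,0],0,-1],[[-0.5,-0.7,0],0,-1],[[-0.75,-1.06,0],0,-1],[[-1.0,-1.44,0],0,-1],[[-1.0,-1.44,0],0,-1],[[-1.0,-1.44,0],0,-1],[[-1.0,-1.44,0],0,-1]])

```text
time_s: 18.15
ee_pos: [595.3, -92.5, 251.9]
ee_rot: [116.2, 89.9, -65.3]
force: [-2.5, -4.6, 5.5]
gripper_width: 9.2
```

```bash
python3 - <<'E'
from tri import *
s=status.state();print(s['ee_pos'],s['ee_rot'],s['force'],s['torque'],s['gripper_width'],s['time_s'])
b=Rz.T@(np.array(s['ee_pos'])-[0,0,60]-F);print('bar local',b,'ang',np.degrees(np.arctan2(b[2]-55,25.6-b[1])),'r',np.hypot(b[2]-55,25.6-b[1]))
c=cal('wrist');im=viewer.grab_frame('wrist');save('w11',im[80:250,90:350],3);np.savez('w11.npz',im=im,K=c[0],e=c[1],R=c[2])
im=viewer.grab_frame('side');np.save('s11.npy',im);save('s11',im[95:235,265:365],6)
im=viewer.grab_frame('top');np.save('t11.npy',im);save('t11',im[110:220,270:400],5.5)
E
```

```text
[595.34757396 -92.54592631 251.89458178] [116.18667296  89.88354044 -65.30425532] [-2.48190885 -4.62861255  5.52916719] [-0.89027744  0.41245515  0.03957411] 9.215882884973311 18.15
bar local [ 1.41487189e-01 -5.98610385e+01  1.91894582e+02] ang 58.02414416648489 r 161.38065443517033
```

View pics/w11.png

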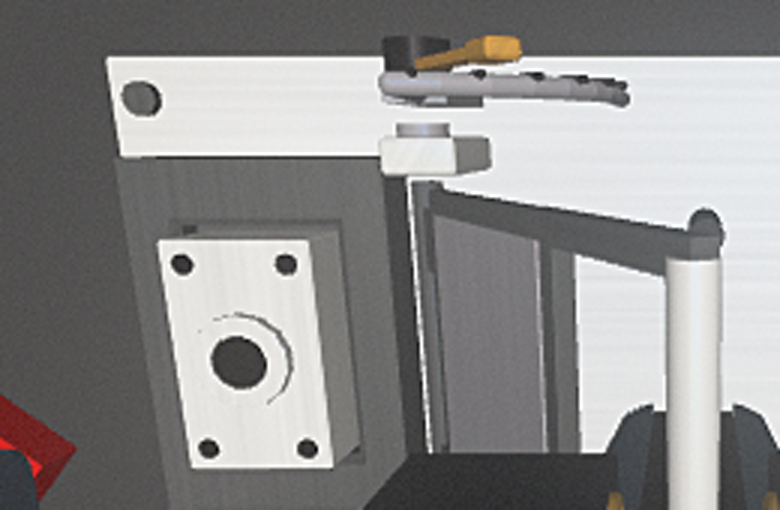

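View pics/s11.png

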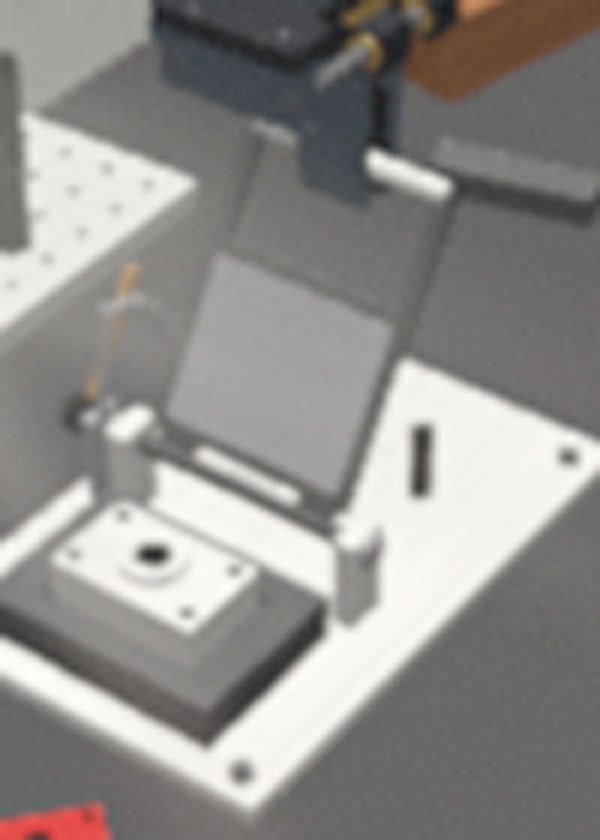

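View pics/t11.png

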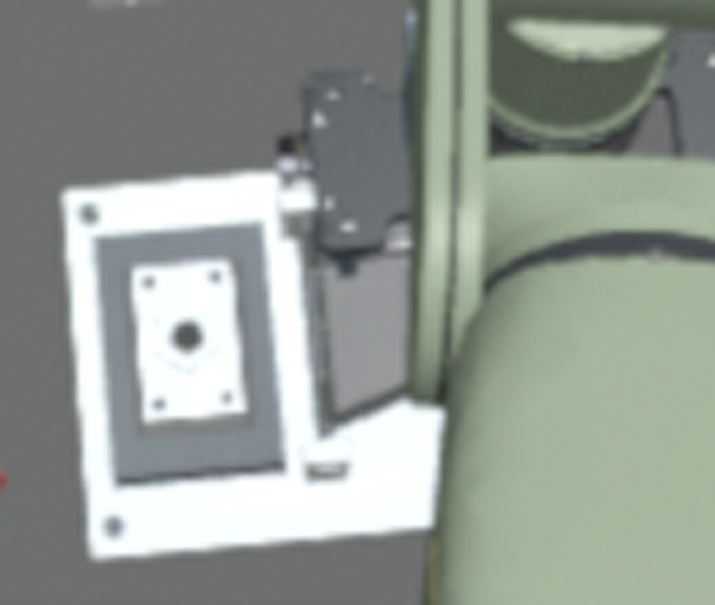

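```bash
python3 - <<'E'
from tri import *
cs=C['side']; d=np.load('w11.npz'); cw=(d['K'],d['e']+np.array([-.025,-1,0])*1.35,d['R'])
def L(x,r,t): t=np.radians(t);return F+Rz@np.array([x,25.8-r*np.cos(t),55+r*np.sin(t)])
to=lambda uv,x0,y0,s:((uv[0]-x0+.5)*s-.5,(uv[1]-y0+.5)*s-.5)
for t in (56,57,58,59,60):
    print(t,'side bar x-48,+48:',np.round([to(proj(0,L(x,160,t),cs)[0],265,95,6) for x in (-48,48)],0).tolist(),'plate edge r105 x-56', np.round(to(proj(0,L(-56,105,t),cs)[0],265,95,6)),'tip',np.round(to(proj(0,L(93,75,t),cs)[0],265,95,6),0),
    '| wrist bar end x48',np.round(to(proj(0,L(46.5,160,t),cw)[0],90,80,3),0))
s=np.load('s11.npy');save('s11b',s[105:200,275:350],8)
E
```

```text
56 side bar x-48,+48: [[439.0, 190.0], [265.0, 121.0]] plate edge r105 x-56 [412. 315.] tip [130. 264.] | wrist bar end x48 [715. 275.]
57 side bar x-48,+48: [[436.0, 190.0], [261.0, 120.0]] plate edge r105 x-56 [410. 314.] tip [129. 264.] | wrist bar end x48 [703. 277.]
58 side bar x-48,+48: [[433.0, 189.0], [258.0, 120.0]] plate edge r105 x-56 [408. 314.] tip [127. 264.] | wrist bar end x48 [689. 278.]
59 side bar x-48,+48: [[430.0, 189.0], [255.0, 119.0]] plate edge r105 x-56 [406. 314.] tip [125. 264.] | wrist bar end x48 [676. 279.]
60 side bar x-48,+48: [[427.0, 188.0], [252.0, 119.0]] plate edge r105 x-56 [404. 314.] tip [124. 264.] | wrist bar end x48 [662. 281.]
```

View pics/s11b.png

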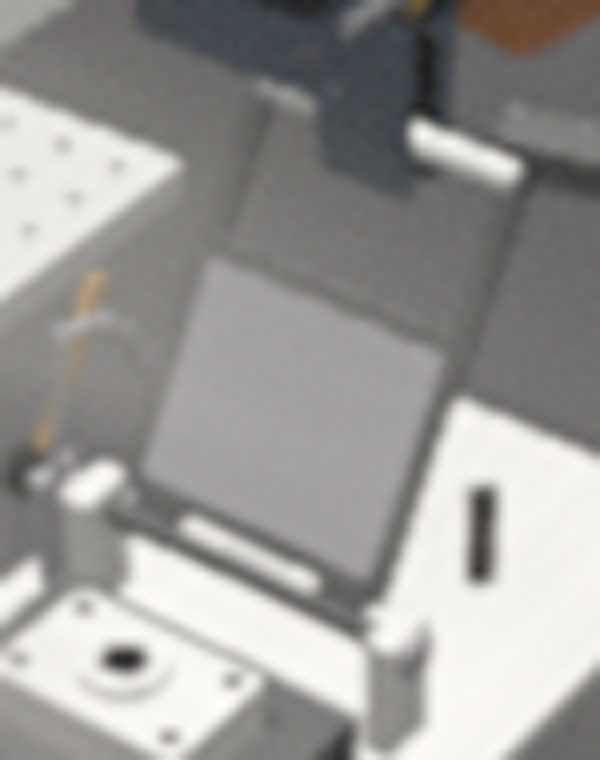

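The kinematic y gives 57.6° and z gives 58.8°. I'll cross-check with the side view, cancelling its bias by using the same bar-end features in the level picture.

```bash
python3 - <<'E'
from tri import *
a=cv2.imread('pics/side0.png')
a=cv2.resize(a,(640,400),interpolation=cv2.INTER_AREA)[130:170,310:360]
b=cv2.cvtColor(np.load('s11.npy')[105:145,300:350],cv2.COLOR_RGB2BGR)
cv2.imwrite('pics/cmp.png',cv2.resize(np.hstack([a,b]),None,fx=8,fy=8,interpolation=cv2.INTER_CUBIC))
def L(x,r,t): t=np.radians(t);return F+Rz@np.array([x,25.8-r*np.cos(t),55+r*np.sin(t)])
up_=lambda uv,x0,y0,s:((uv-[x0,y0]+.5)*s-.5).round(1)
print('level, crop a',[up_(proj(0,L(x,160,0),C['side'])[0],310,130,8).tolist() for x in (-52,52)])
for t in (56,57,58,59,60):print(t,'crop b',[(up_(proj(0,L(x,160,t),C['side'])[0],300,105,8)+[400,0]).tolist() for x in (-52,52)])
E
```

```text
level, crop a [[328.8, 197.6], [100.9, 100.9]]
56 crop b [[715.5, 177.8], [463.7, 78.2]]
57 crop b [[711.7, 176.9], [459.5, 77.1]]
58 crop b [[707.9, 176.2], [455.2, 76.2]]
59 crop b [[703.9, 175.7], [450.9, 75.5]]
60 crop b [[700.0, 175.3], [446.5, 74.8]]
```

View pics/cmp.png

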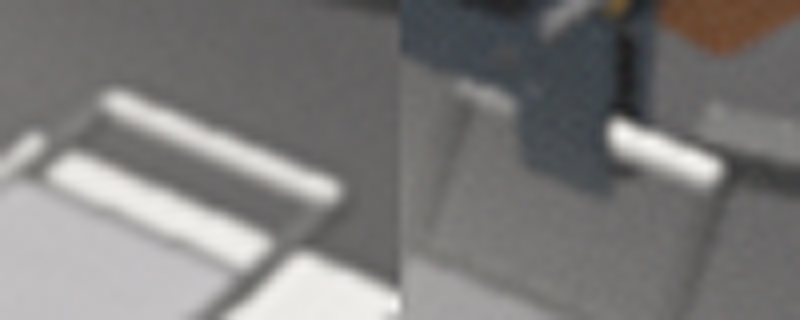

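The bias-cancelled side view gives about 57.5°, which agrees with the y-based 57.6°. The pointer is at 58.0°, so I'll nudge up about 0.4° and settle.

Request:
move_arm(moves=[[[-0.05,-0.04,0],0,-1],[[-0.1,-0.08,0],0,-1],[[-0.1,-0.08,0],0,-1],[[-0.1,-0.08,0],0,-1],[[-0.1,-0.08,0],0,-1],[[-0.1,-0.08,0],0,-1],[[-0.1,-0.08,0],0,-1],[[-0.1,-0.08,0],0,-1]], force=25)

```text
time_s: 19.3
ee_pos: [595.3, -91.6, 252.5]
ee_rot: [112.1, 89.9, -69.4]
force: [-2.0, -4.0, 4.9]
gripper_width: 9.6
```

```bash
python3 - <<'E'
from tri import *
s=status.state();print(s['ee_pos'],s['force'],s['gripper_width'],s['time_s'],np.abs(s['qvel']).max())
b=Rz.T@(np.array(s['ee_pos'])-[0,0,60]-F);print(b,'y-ang',np.degrees(np.arccos((25.8-b[1])/160)),'z-ang',np.degrees(np.arcsin((b[2]-55)/160)),'xy',np.degrees(np.arctan2(b[2]-55,25.8-b[1])))
im=viewer.grab_frame('wrist');save('w12',im[80:250,90:350],3)
im2=viewer.grab_frame('side');save('s12',im2,1.25)
E
```

```text
[595.34787063 -91.56205644 252.54568019] [-2.01853098 -3.97675029  4.87508345] 9.59030297990435 19.3 0.15447299464161324
[ 1.17230687e-01 -5.88774677e+01  1.92545680e+02] y-ang 58.04627442923853 z-ang 59.27848533135294 xy 58.38223457612585
```

View pics/w12.png

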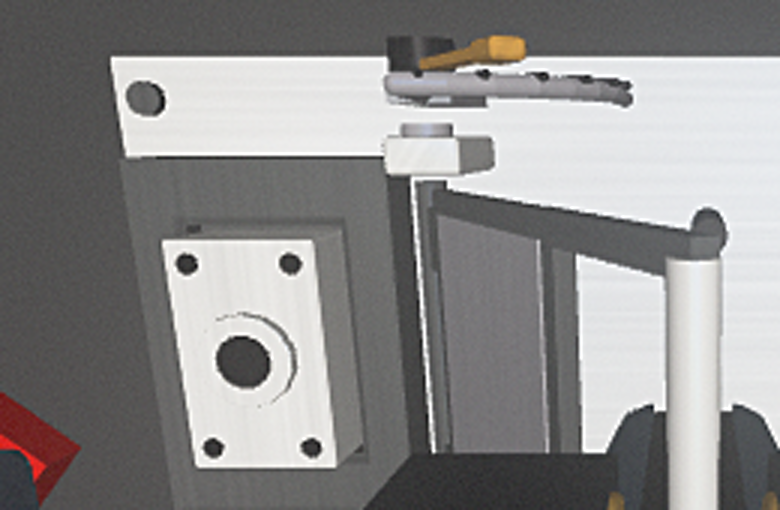

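View pics/s12.png

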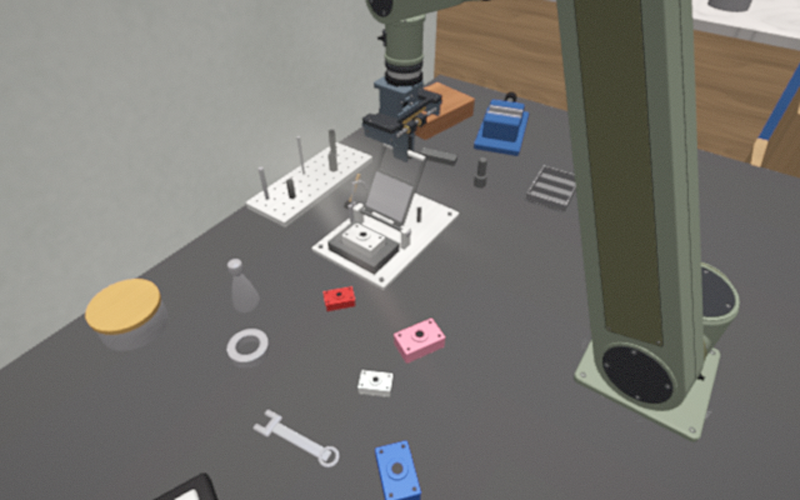

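The flap is held steady at about 58°, the pointer hasn't moved, the block is seated and the bystanders are where they were. Handing in.

```bash
python3 -c "
from h import *
print(env.job_done())"
```

```text
the job is handed in; nothing more can be done
None
```

I set the block in the pocket, raised the flap to the pointer's angle, and handed the job in with the gripper still holding the bar. It took about 19.4 s of the 64 s allowed.

- **Block:** I gripped the larger white block and lowered it until it touched at TCP z = 120.3 mm, the height expected for a fully seated block. After release, the pictures showed it square, with an even gap all round.
- **Pointer:** triangulating the tip from five views gave 58.0°, with the tip 75.0 mm from the axis as specified.
- **Flap:** it is held by its bar with a 25 N grip, and the arm was still.
    - **Final readings:** the bar's y position gives 58.0°, y and z together 58.4°, and z alone 59.3°.
    - **Disagreement:** the final arm pose puts the bar about 1.6 mm further from the hinge than 160 mm, so I trusted the y reading. The side view, taken before a last 0.4° nudge, gave about 57.5°. I expect the flap to be within about 1° of the pointer.
- **Other things:** the last side and wrist pictures show the pointer and the bystanders where they were.

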